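# Put the labware away in the push-to-open locker

### The job

Press the front of the locker's flap in until its touch latch clicks, catch the flap as it springs up so that it never swings fast, and raise it until its stay locks and holds it up by itself. Stand every jar and the porcelain funnel that are out on the shelf upright inside the locker (the funnel mouth down, as it stands now), then lift the flap off its stay, lower it under control and press it shut until it latches. Do not knock the nested beakers or the red funnel rack.

Things in the scene. Friction and masses are not known exactly. Their poses are not given: they have to be found in the camera images.
- locker: Mint green plywood box with a bare plywood flap on top, fixed to the shelf, 190 (x) by 394 (y) mm; walls 12, floor 8, inside 166 by 370 mm; front wall 95, side walls 118 mm high. Origin: centre of its underside; z up, x away from the robot to the hinge side, y along the hinge. Behind it (x 103 to 233 mm) an aluminium housing, 137 mm high, hides latch and stay.
- locker_floor (a point): Centre of the locker's inner floor, 8 mm above the shelf. Axes as the locker's. When the flap is up on its stay it leans over the box: its free edge is then 54 mm behind this point (locker x) and 295 mm above it, so things are best put down about 30 mm in front of this line (x = -30 mm).
- flap_hinge (a point): Middle of the flap's hinge axis (along the locker's y), at x = 95, z = 118 mm in the locker's frame; fixed. The flap is a 0.35 kg board, 362 mm wide, 12 mm thick, reaching 190 mm from this axis towards the robot, the axis in its mid-plane. Stay: raised past 1.415 rad (firm stop at 1.435) and let sink, the flap locks at 1.35; raised past 1.415 once more and let sink, it is free again.
- flap (a joint): Flap angle, rad: 0 is latched shut (level), grows as the free edge rises. Firm stops at -0.085 and 1.435. Off its latch and stay, a spring carries the flap to about 0.85, where it floats. Let go after the click it would fly up at over 3 rad/s, so guide it: more than 2 rad/s either way (above 0.1) counts as flung.
- flap_press (a point): Press spot: orange dot on the flap's upper face, on its centre line, 160 mm from the hinge, 30 mm from the free edge; z axis square to the face, x to the hinge. Touch latch: from 0, pressing in past -0.065 rad (2 to 4 N; firm stop at -0.085) clicks it free and it rises as let; from open, pressing down past -0.065 and letting rise latches it at 0; each further press toggles it.
- flap_edge (a point): Middle of the flap's free edge, at mid-thickness, 190 mm from the hinge; the board, 12 mm thick, can be pinched there. Axes as those of flap_press.
- amber_jar: Amber glass low weighing jar with a stopper: body 58 mm across and 34 mm high, then the stopper's knob, 16 to 18 mm across from 46 to 74 mm above the shelf. Origin: centre of its underside; z up. May be absent.
- green_jar: Green glass low weighing jar with a stopper: body 58 mm across and 34 mm high, then the stopper's knob, 16 to 18 mm across from 46 to 74 mm above the shelf. Origin: centre of its underside; z up. May be absent.
- grey_jar: Grey plastic low weighing jar with a stopper: body 58 mm across and 34 mm high, then the stopper's knob, 16 to 18 mm across from 46 to 74 mm above the shelf. Origin: centre of its underside; z up. May be absent.
- blue_jar: Blue plastic low weighing jar with a stopper: body 58 mm across and 34 mm high, then the stopper's knob, 16 to 18 mm across from 46 to 74 mm above the shelf. Origin: centre of its underside; z up. May be absent.
- buchner: Small white porcelain Buechner funnel standing mouth down: cup 58 mm across and 34 mm high, then a cone, then a stem 16 to 18 mm across from 46 to 78 mm above the shelf. Origin: centre of the mouth, on the shelf; z up along the stem. May be absent.
- nested_beakers: Two nested glass beakers, 76 mm across, 105 mm high, standing. Leave alone.
- funnel_rack: Red plastic rack, 130 by 75 mm, with two white funnels in it, 125 mm high. Leave alone.

How it is judged:
By the outcome, as a careful person would: the job done as asked, in the order asked, and still so for the second after the job is handed in, with the robot touching nothing.
Of amber_jar, green_jar, grey_jar, blue_jar, buchner only 2 to 4 are there at a start; the rules pass over those that are not, and their reading is None.
At some moment in a run one of amber_jar, green_jar, grey_jar, blue_jar, buchner may be knocked a few centimetres aside while the robot is not near it.
It also fails if it takes over 210 s, if anything falls off the work surface, if the arm or the gripper's body presses on something with over 40 N, if the wrist force passes 120 N, or if a joint passes its speed limit or range.

### The arm

A 6-joint arm with a two-finger parallel gripper is mounted at the origin on the work surface. World frame = base frame: x ahead of the robot, y to its left, z up, the work surface at z = 0. Lengths are in m, angles in rad, forces in N, time in s.
With the tool pointing down it reaches from about 0.3 to 0.85 m from the base axis. Payload 4.2 kg.
Tool frame: the origin (TCP) lies on the front face of the gripper's body, between the roots of the fingers; the fingertips stand 78 mm ahead of it and the grasp point (between the pads) lies 60 mm ahead of it (grip_point_offset is the distance from the TCP to the grasp point, in m); z points along the fingers, y is the line along which they close (so a half turn about z gives the same grasp; the last joint's range is limited). The gripper opens to 91 mm and grips with 3 to 60 N. Pads are 32 mm wide; open, the fingers measure 118 mm over their backs; the gripper's body (76 mm by 178 mm) begins 60 mm behind the grasp point.
Start: joints at [-1.349, 0.32, 1.565, -0, 1.257, -0.02], TCP at [0.138, -0.558, 0.292] pointing down, gripper open.
Joint ranges: [-3.11, 3.11], [-0.84, 2.01], [0.21, 2.61], [-1.34, 4.49], [0.05, 2.63], [-2.56, 2.56]. Speed limits (rad/s): [2.57, 2.57, 3.14, 3.14, 3.14, 3.14].

### API

Orientations are given as a unit quaternion [x, y, z, w].
In Python, from plant import state, camera, camera_model, hand_in, grip_point_offset gives the robot as it stands. The module is installed in compiled form; this text tells all that it offers.
- The arm moves only by the tool move_arm, never from a script. Its argument "commands" is a list of rows, each a list of 3 entries, a list of its own where there are three numbers: the turn, a rotation vector about the tool's x, y, z in rad, then the shift along the tool's x, y, z in m, then the opening, from -1 (shut) to 1 (fully open). In form: [[[wx, wy, wz], [dx, dy, dz], hand], ...]. A call has 1 to 12 rows; each row shifts and turns the commanded pose from where the row before left it, along the tool's axes as they then stand; what a row does not reach is not made up. A row lasts 1/8 s, in which the tool goes at most 62.5 mm and 10.7 degrees, less where a joint would pass 70% of its speed; a pose out of reach is approached as far as the arm can. A call with a gripper value outside its range is refused whole. The fingers move at their own pace and stop on an object; the grip force is fixed at half the most. Time passes only in rows, so rows that do not move let the fingers close. It gives the time, the measured TCP pose, the force, the opening and the grip force at its end, in the units of the state.
- state(): the state, without advancing time (a new reading comes with each control period).
- camera(name): name is "scene" or "top" or "wrist"; returns the picture (480x640x3 uint8, blue, green, red); there is no depth.
- camera_model(name): a dict with "fx", "fy", "cx", "cy" (pixels), "rvec" (rotation vector, rad) and "tvec" (3), from world to camera coordinates, as OpenCV has them; the wrist camera has in their place "hand_eye" (4x4, takes a point from camera to tool coordinates, whose origin is the TCP and whose axes are the flange's). Camera axes: x right, y down, z forward; pixel columns grow to the right and rows downward; lengths in m; the calibration is good to about 2 mm. A picture is of the moment at which its call begins: read the wrist's pose just before it. camera_model takes no time and is no camera call.
- hand_in(): hands the job in; it is judged then, once.
The state is a dict: "t": time; "q": joint angles; "joint_velocities": joint speeds; "effort": joint torques, N m; "position": TCP position; "orientation": TCP orientation; "ft_force": force on the tool from outside, world axes, zero at the start; "ft_torque": the same for the moment, N m; "opening": finger opening in m; "gripper_force": force on a finger pad.
Only numpy, scipy, OpenCV 4.12 (cv2) and the standard library are available. Lean on these libraries where they do the work, as an engineer would, in place of code of your own. Each camera call takes 0.05 s, during which the arm holds its last target. There are 200 camera calls.

## Working session

There is one attempt and no reset: what is moved stays moved. The work goes in short steps, Python scripts to look and compute and a tool call to move; the robot and the scene stay as the last step left them, time stands still between calls to the robot, and variables do not carry over. Pictures are saved under pics/ and viewed, at most 14 in all, crops included, and the job is handed in when it is done.

Besides the shell and the picture viewer there is one more tool, called after "Call:" as a command line: name --argument value ..., lists and objects as JSON in quotes. move_arm: Moves the arm, as the interface text tells. Its arguments: {"type":"object","properties":{"commands":{"type":"array","items":{"type":"array"}}},"required":["commands"]}

```bash
mkdir -p pics; ls; python3 - <<'E'
from plant import *
import cv2
print(state())
print(grip_point_offset)
for n in ("scene","top"):
    cv2.imwrite(f"pics/{n}0.png",camera(n)); print(camera_model(n))
print(camera_model("wrist"))
E
```

```text
pics
{'t': 0.0, 'q': array([-1.34899636e+00,  3.20306681e-01,  1.56568394e+00,  1.47231566e-06,
        1.25740676e+00, -2.00115760e-02]), 'joint_velocities': array([ 0.00051953, -0.00154474, -0.00031582, -0.00051511,  0.00021949,
       -0.00075196]), 'effort': array([-1.12627797e-03, -4.12468386e+01, -2.31974852e+01,  7.25046219e-02,
        4.55814740e-02, -1.43739530e-04]), 'position': array([ 0.13760342, -0.55790951,  0.29140977]), 'orientation': array([ 9.92699420e-01,  1.20611140e-01, -9.01923523e-05, -8.97845410e-04]), 'ft_force': array([-0.41435198, -0.08258122, -0.3781214 ]), 'ft_torque': array([-0.01878244,  0.03292398,  0.02609192]), 'gripper_force': 0.0, 'opening': 0.0915059835655768}
0.0595
{'fx': 618.4998279845989, 'fy': 618.4998279845989, 'cx': 321.66076022968934, 'cy': 240.35873782520878, 'rvec': array([ 2.15038295,  1.26778083, -0.47445313]), 'tvec': array([-0.11437041, -0.31021357,  1.69065793])}
{'fx': 594.3145584137877, 'fy': 594.3145584137877, 'cx': 322.14174027820127, 'cy': 249.8143204121061, 'rvec': array([ 2.15089434, -2.08994807,  0.21055354]), 'tvec': array([-0.16005126,  0.49781827,  1.22611906])}
{'fx': 369.7039190390916, 'fy': 369.7039190390916, 'cx': 317.70028548496504, 'cy': 235.58305982526247, 'hand_eye': array([[-2.11416281e-03, -9.56229428e-01, -2.92610341e-01,
         8.21554767e-02],
       [ 9.99996825e-01, -2.42282276e-03,  6.92450988e-04,
         2.91331387e-04],
       [-1.37108501e-03, -2.92607948e-01,  9.56231514e-01,
        -9.22427681e-02],
       [ 0.00000000e+00,  0.00000000e+00,  0.00000000e+00,
         1.00000000e+00]])}
```

View pics/scene0.png

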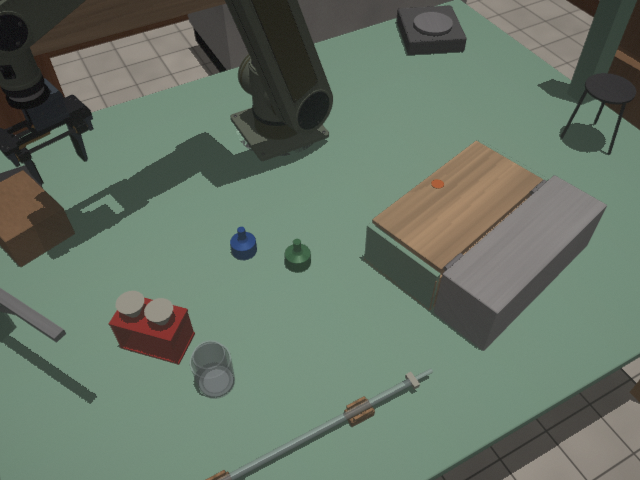

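View pics/top0.png

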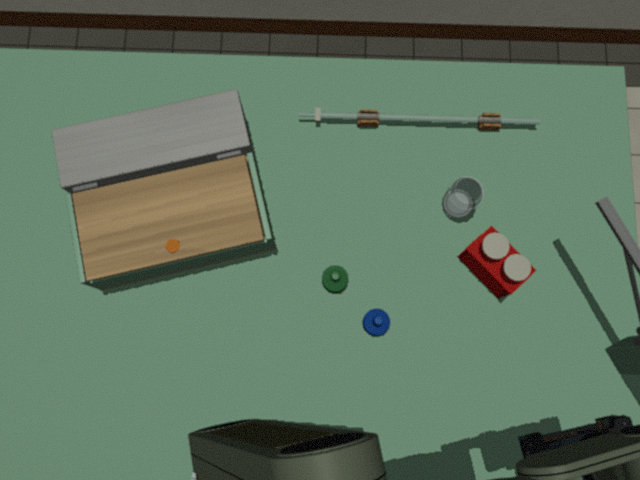

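Top view: locker at left with the orange dot near (173,246). Housing corners are about (53,130), (238,92), (250,150) and (64,187). The green jar is at (335,278) and the blue at (377,322). The beakers at (463,197) and the rack at (497,263) are well clear of the locker.

```bash
cat > h.py <<'E'
import numpy as np, cv2
from plant import *
from scipy.spatial.transform import Rotation as R
def cam(n,s=None):
    m=camera_model(n); K=np.array([[m['fx'],0,m['cx']],[0,m['fy'],m['cy']],[0,0,1]])
    if n=='wrist':
        T=np.eye(4);T[:3,:3]=R.from_quat(s['orientation']).as_matrix();T[:3,3]=s['position']
        X=np.linalg.inv(T@m['hand_eye']);return K,X[:3,:3],X[:3,3]
    return K,R.from_rotvec(m['rvec']).as_matrix(),np.array(m['tvec'])
def ray(c,uv,z):
    K,Rm,t=c; o=-Rm.T@t; d=Rm.T@np.linalg.inv(K)@np.array([uv[0],uv[1],1.]); return o+d*(z-o[2])/d[2]
def proj(c,P):
    K,Rm,t=c; p=(K@(Rm@np.atleast_2d(P).T+t[:,None])).T; return p[:,:2]/p[:,2:]
HSV={'blue':((105,120,40),(130,255,255)),'green':((55,110,20),(85,255,140)),'amber':((8,120,60),(22,255,255)),'orange':((5,190,120),(15,255,255))}
def blobs(img,name,amin=30):
    m=cv2.inRange(cv2.cvtColor(img,cv2.COLOR_BGR2HSV),*map(np.array,HSV[name]))
    n,l,s,c=cv2.connectedComponentsWithStats(m)
    return [(tuple(s[i][:5]),c[i]) for i in range(1,n) if s[i][4]>=amin]
E
python3 - <<'E'
from h import *
from scipy.optimize import least_squares
T,S=cv2.imread('pics/top0.png'),cv2.imread('pics/scene0.png')
ct,cs=cam('top'),cam('scene')
for n in ('orange','blue','green'):
    for I,c,q in((T,ct,'top'),(S,cs,'scene')):
        for b,ce in blobs(I,n): print(n,q,[int(v) for v in b],ce.round(1),ray(c,ce,0.124 if n=='orange' else 0.02).round(3))
hs=cv2.cvtColor(S,cv2.COLOR_BGR2HSV);ht=cv2.cvtColor(T,cv2.COLOR_BGR2HSV)
print(hs[252,298],hs[244,241],ht[280,340],hs[225,330])
tp=np.array([[53,130],[238,92],[250,150],[64,187]]);print([ray(ct,p,.137).round(3) for p in tp])
sp=np.array([[606,206],[494,308],[440,282],[553,180]]);print([ray(cs,p,.137).round(3) for p in sp])
E
```

```text
orange top [167, 240, 12, 12, 82] [172.3 245.4] [0.488 0.157 0.124]
blue top [363, 309, 27, 27, 558] [376. 322.] [ 0.353 -0.266  0.02 ]
blue scene [238, 227, 7, 6, 34] [240.7 229.4] [ 0.308 -0.251  0.02 ]
blue scene [231, 232, 25, 19, 326] [242.8 242.1] [ 0.346 -0.263  0.02 ]
green top [323, 266, 25, 27, 467] [334.7 279.4] [ 0.443 -0.175  0.02 ]
[66 80 80] [109 146 133] [ 69 132  77] [ 69  47 147]
[array([0.721, 0.419, 0.137]), array([0.818, 0.041, 0.137]), array([0.69 , 0.009, 0.137]), array([0.6  , 0.382, 0.137])]
[array([0.723, 0.417, 0.137]), array([0.813, 0.046, 0.137]), array([ 0.716, -0.006,  0.137]), array([0.61 , 0.374, 0.137])]
```

```bash
python3 - <<'E'
import cv2
T=cv2.imread('pics/top0.png');cv2.imwrite('pics/c1.png',cv2.resize(T[80:300,40:290],None,fx=2.7,fy=2.7,interpolation=cv2.INTER_CUBIC))
E
```

```text
(no output)
```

View pics/c1.png

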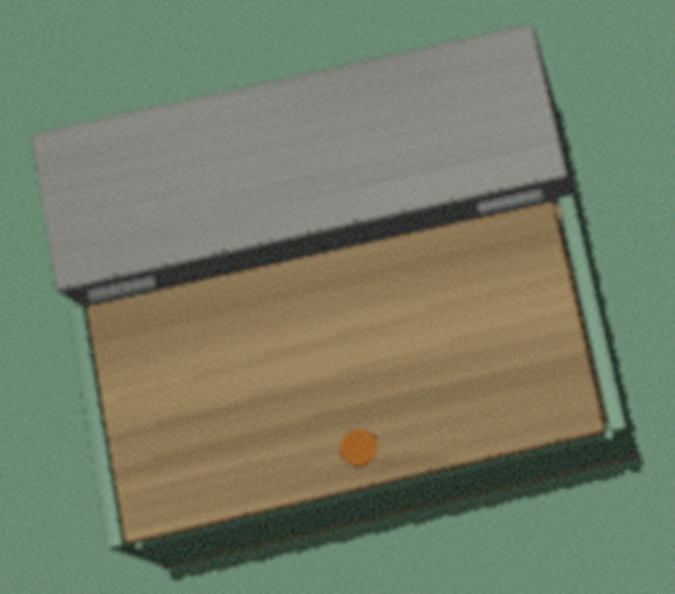

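The crop shows the flap's free-edge corners at (124,542) and (606,431), the dot at (359,448), and the housing top corners at (33,134), (531,27), (566,178) and (58,290).

```bash
python3 - <<'E'
from h import *
from scipy.optimize import least_squares
ct,cs=cam('top'),cam('scene')
f=lambda p:np.array(p)/2.7+np.array([40,80])
obs=[(f((124,542)),(-.095,.181,.124)),(f((606,431)),(-.095,-.181,.124)),((172.3,245.4),(-.065,0,.124)),
(f((33,134)),(.233,.197,.137)),(f((531,27)),(.233,-.197,.137)),(f((566,178)),(.103,-.197,.137)),(f((58,290)),(.103,.197,.137))]
def w(p,l):
    c,s=np.cos(p[2]),np.sin(p[2]);return np.array([p[0]+c*l[0]-s*l[1],p[1]+s*l[0]+c*l[1],l[2]])
r=lambda p:np.concatenate([ray(ct,u,l[2])[:2]-w(p,l)[:2] for u,l in obs])
o=least_squares(r,[.56,.15,.2],loss='soft_l1',f_scale=.003)
print(o.x.round(4),(r(o.x)*1e3).round(1))
for n,l in(('press',(-.065,0,.124)),('edge',(-.095,0,.118)),('hinge',(.095,0,.118))):print(n,w(o.x,l).round(4))
S=cv2.imread('pics/scene0.png');hs=cv2.cvtColor(S,cv2.COLOR_BGR2HSV)
# scene check: dot
m=cv2.inRange(hs,np.array((3,170,120)),np.array((16,255,255)));mm=cv2.moments(m[150:220,400:480]);
if mm['m00']:print('dot scene',ray(cs,(400+mm['m10']/mm['m00'],150+mm['m01']/mm['m00']),.124))
# jar body estimates: body top disk z=.034 visible outline ; use mask bbox centre at mid z~.025
for n,u in(('blue',(376,322)),('green',(335,279.4))):print(n,ray(ct,u,.03).round(3))
print(R.from_quat(state()['orientation']).as_matrix().round(3))
E
```

```text
[0.549  0.1722 0.2615] [ 0.4  0.4  1.  -1.2  1.4  1.3 -1.  -2.3 -2.8  1.7 -0.5  1.6  0.9 -1.9]
press [0.4862 0.1554 0.124 ]
edge [0.4573 0.1476 0.118 ]
hinge [0.6408 0.1968 0.118 ]
dot scene [0.4878198  0.15096505 0.124     ]
blue [ 0.353 -0.265  0.03 ]
green [ 0.442 -0.175  0.03 ]
[[ 0.971  0.239 -0.   ]
 [ 0.239 -0.971  0.002]
 [ 0.    -0.002 -1.   ]]
```

```bash
cat >> h.py <<'E'
LX,LY,LW=.549,.1722,.2615
def L2W(l):
    c,s=np.cos(LW),np.sin(LW);return np.array([LX+c*l[0]-s*l[1],LY+s*l[0]+c*l[1],l[2]])
def W2L(p):
    c,s=np.cos(LW),np.sin(LW);x,y=p[0]-LX,p[1]-LY;return np.array([c*x+s*y,-s*x+c*y,p[2]])
def lrot(pitch=0): # tool down, tool x along locker x; pitch>0 tilts fingers forward(+x)
    M=R.from_euler('z',LW)*R.from_matrix(np.diag([1.,-1,-1]))*R.from_euler('y',pitch); return M
def delta(pw,M=None,s=None):
    s=s or state(); A=R.from_quat(s['orientation']); M=M or lrot()
    rv=(A.inv()*M).as_rotvec(); return rv.round(4),(M.inv().apply(np.array(pw)-s['position'])).round(4)
E
python3 - <<'E'
from h import *
print(delta(L2W((-.060,0,.124+.078+.03))))
print(R.from_quat(state()['orientation']).as_matrix()@[0,0,1])
E
```

```text
(array([-0.0016, -0.    , -0.0197]), array([ 0.5262, -0.599 ,  0.0595]))
[-3.51290304e-04  1.54093626e-03 -9.99998751e-01]
```

Call:
move_arm --commands '[[[-0.0016, 0, -0.0197], [0, 0, 0], -1], [[0, 0, 0], [0.02, -0.022, 0], -1], [[0, 0, 0], [0.038, -0.043, 0], -1], [[0, 0, 0], [0.04, -0.045, 0], -1], [[0, 0, 0], [0.04, -0.045, 0], -1], [[0, 0, 0], [0.04, -0.045, 0], -1], [[0, 0, 0], [0.04, -0.045, 0], -1], [[0, 0, 0], [0.04, -0.045, 0], -1], [[0, 0, 0], [0.04, -0.045, 0], -1], [[0, 0, 0], [0.04, -0.045, 0], -1], [[0, 0, 0], [0.04, -0.045, 0], -1], [[0, 0, 0], [0.04, -0.045, 0], -1]]'

```text
t: 1.6
position: [0.4205, 0.0058, 0.2917]
orientation: [0.991, 0.131, 0.001, 0.001]
ft_force: [0.1, -1.0, 0.2]
opening: 0.0006
gripper_force: 0.0
```

```bash
python3 - <<'E'
from h import *
print(delta(L2W((-.060,0,.124+.078+.03))),state()['opening'])
E
```

```text
(array([ 0.0023, -0.0008,  0.0011]), array([ 0.1072, -0.1275,  0.0597])) 0.000629673938503938
```

Call:
move_arm --commands '[[[0.0, 0, 0], [0.035, -0.042, 0], -1], [[0, 0, 0], [0.035, -0.042, 0.01], -1], [[0, 0, 0], [0.025, -0.03, 0.03], -1], [[0, 0, 0], [0.01, -0.012, 0.02], -1], [[0, 0, 0], [0, 0, 0], -1], [[0, 0, 0], [0, 0, 0], -1]]'

```text
t: 2.35
position: [0.4889, 0.1521, 0.2319]
orientation: [0.991, 0.13, 0.0, 0.001]
ft_force: [0.6, 0.6, 0.9]
opening: 0.0005
gripper_force: 0.0
```

```bash
python3 - <<'E'
from h import *
s=state();print(W2L(s['position']),delta(L2W((-.060,0,.124+.078+.03))))
cv2.imwrite('pics/top1.png',camera('top'));cv2.imwrite('pics/scene1.png',camera('scene'))
E
```

```text
[-0.06328548 -0.00387454  0.23192802] (array([ 0.002 , -0.0006, -0.    ]), array([ 0.0033, -0.0039, -0.0001]))
```

View pics/scene1.png

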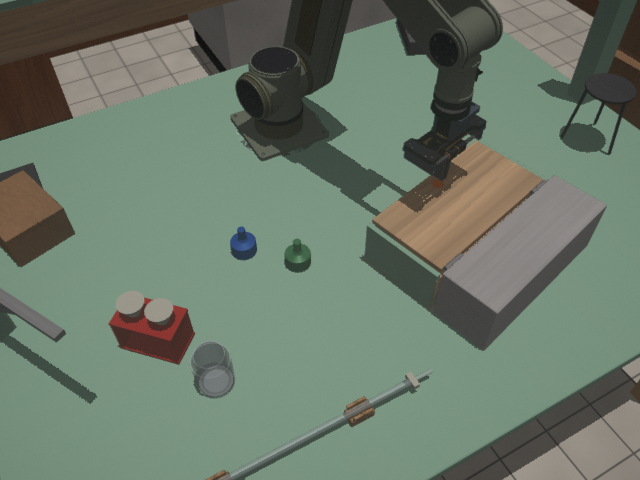

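Only the blue jar (243,243) and the green jar (297,255) are out; nothing was hidden under the arm. The gripper is over the dot near (437,183). Pressing now.

Call:
move_arm --commands '[[[0, 0, 0], [0.003, -0.004, 0.01], -1], [[0, 0, 0], [0, 0, 0.01], -1], [[0, 0, 0], [0, 0, 0.006], -1], [[0, 0, 0], [0, 0, 0.003], -1], [[0, 0, 0], [0, 0, 0.003], -1], [[0, 0, 0], [0, 0, 0.003], -1], [[0, 0, 0], [0, 0, 0], -1]]'

```text
t: 3.32
position: [0.4906, 0.1571, 0.1962]
orientation: [0.991, 0.13, -0.0, 0.001]
ft_force: [-1.6, 0.2, 1.2]
opening: 0.0001
gripper_force: 1.0
```

Call:
move_arm --commands '[[[0, 0, 0], [0, 0, 0.002], -1], [[0, 0, 0], [0, 0, 0.002], -1], [[0, 0, 0], [0, 0, 0.001], -1], [[0, 0, 0], [0, 0, 0], -1]]'

```text
t: 3.82
position: [0.4909, 0.1572, 0.1913]
orientation: [0.991, 0.13, 0.0, 0.001]
ft_force: [-0.3, 0.3, 1.1]
opening: 0.0004
gripper_force: 1.1
```

Call:
move_arm --commands '[[[0, 0, 0], [0, 0, 0.001], -1], [[0, 0, 0], [0, 0, 0.001], -1], [[0, 0, 0], [0, 0, 0], -1]]'

```text
t: 4.2
position: [0.4909, 0.1572, 0.1903]
orientation: [0.991, 0.13, 0.001, 0.001]
ft_force: [-2.3, -1.0, 9.1]
opening: 0.0
gripper_force: 4.5
```

Call:
move_arm --commands '[[[0, 0, 0], [0, 0, -0.003], -1], [[0, 0, 0], [0, 0, -0.004], -1], [[0, 0, 0], [0, 0, -0.006], -1], [[0, 0, 0], [0.001, 0, -0.008], -1], [[0, 0, 0], [0.001, 0, -0.008], -1], [[0, 0, 0], [0.0015, 0, -0.008], -1], [[0, 0, 0], [0.0015, 0, -0.008], -1], [[0, 0, 0], [0.002, 0, -0.008], -1], [[0, 0, 0], [0.003, 0, -0.008], -1], [[0, 0, 0], [0, 0, 0], -1]]'

```text
t: 5.45
position: [0.5011, 0.16, 0.251]
orientation: [0.991, 0.13, 0.001, 0.001]
ft_force: [1.0, 0.2, 0.5]
opening: 0.0004
gripper_force: 0.4
```

```bash
python3 - <<'E'
from h import *
s=state();print(W2L(s['position']))
cv2.imwrite('pics/scene2.png',camera('scene')[100:340,330:640])
E
```

```text
[-0.04945996  0.00061859  0.25099615]
```

View pics/scene2.png

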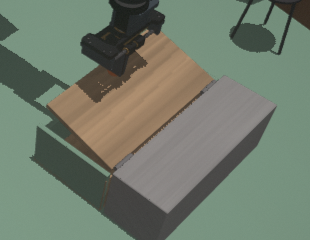

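The flap has clicked free and is following the fingertips, now at about 0.3 rad. Its edge runs from (48,105) to about (150,40) in the crop.

Call:
move_arm --commands '[[[0, 0, 0], [0.003, 0, -0.008], -1], [[0, 0, 0], [0.003, 0, -0.008], -1], [[0, 0, 0], [0.004, 0, -0.008], -1], [[0, 0, 0], [0.004, 0, -0.007], -1], [[0, 0, 0], [0.0045, 0, -0.007], -1], [[0, 0, 0], [0.0045, 0, -0.007], -1], [[0, 0, 0], [0.005, 0, -0.007], -1], [[0, 0, 0], [0.005, 0, -0.006], -1], [[0, 0, 0], [0.0055, 0, -0.006], -1], [[0, 0, 0], [0.006, 0, -0.006], -1], [[0, 0, 0], [0.006, 0, -0.005], -1], [[0, 0, 0], [0, 0, 0], -1]]'

```text
t: 7.0
position: [0.5497, 0.1731, 0.3255]
orientation: [0.991, 0.13, 0.0, 0.001]
ft_force: [-0.4, 0.2, -0.2]
opening: 0.0004
gripper_force: 0.0
```

Call:
move_arm --commands '[[[0, 0, 0], [0.002, 0, -0.006], -1], [[0, 0, 0], [0, 0, -0.02], -1], [[0, 0, 0], [0, 0, -0.034], -1], [[0, 0, 0], [-0.02, 0, 0], -1], [[0, 0, 0], [-0.04, 0, 0], -1], [[0, 0, 0], [-0.04, 0, 0], -1], [[0, 0, 0], [-0.04, 0, 0], -1], [[0, 0, 0], [-0.02, 0, 0.02], -1], [[0, 0, 0], [0, 0, 0.03], -1], [[0, 0, 0], [0, 0, 0.028], -1], [[0, 0, 0], [0, 0, 0], -1]]'

```text
t: 8.38
position: [0.3953, 0.1318, 0.306]
orientation: [0.991, 0.13, -0.002, 0.001]
ft_force: [0.2, -0.1, -0.3]
opening: 0.0006
gripper_force: 0.0
```

```bash
python3 - <<'E'
from h import *
s=state();print(W2L(s['position']))
cv2.imwrite('pics/top3.png',camera('top'))
I=camera('scene')[40:340,300:640]
cv2.imwrite('pics/scene3.png',cv2.resize(I,None,fx=2,fy=2))
for n in('blue','green'):print(n,[(c.round(1),ray(cam('top'),c,.03).round(3)) for b,c in blobs(cv2.imread('pics/top3.png'),n,150)])
E
```

```text
[-0.15888695  0.00067571  0.30602944]
blue [(array([376., 322.]), array([ 0.353, -0.265,  0.03 ]))]
green [(array([335.4, 278.8]), array([ 0.443, -0.176,  0.03 ]))]
```

View pics/scene3.png

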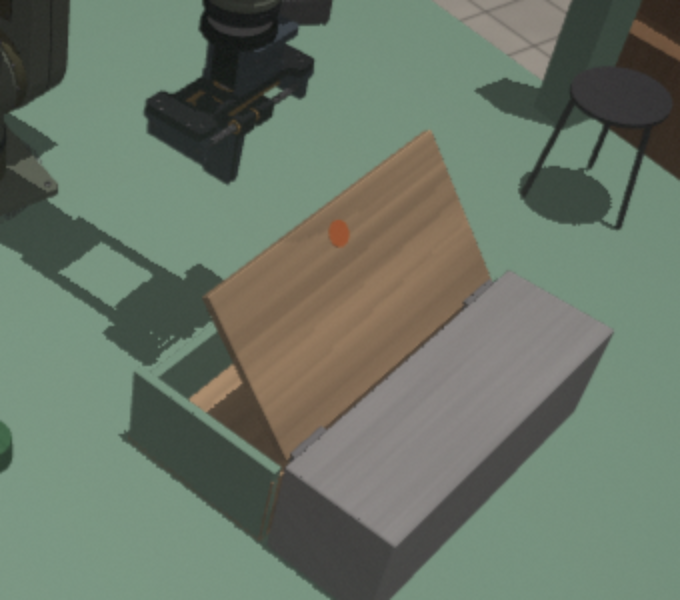

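The flap floats at about 0.85, with its free edge from (210,298) to (430,132). The fingers are in front of it at about (225,165), so I can push it up.

Call:
move_arm --commands '[[[0, 0, 0], [0.02, 0, 0], -1], [[0, 0, 0], [0.035, 0, 0], -1], [[0, 0, 0], [0.03, 0, 0], -1], [[0, 0, 0], [0.015, 0, 0], -1], [[0, 0, 0], [0.006, 0, -0.002], -1], [[0, 0, 0], [0.006, 0, -0.004], -1], [[0, 0, 0], [0.007, 0, -0.006], -1], [[0, 0, 0], [0.008, 0, -0.006], -1], [[0, 0, 0], [0.008, 0, -0.006], -1], [[0, 0, 0], [0, 0, 0], -1]]'

```text
t: 9.72
position: [0.5276, 0.1673, 0.3319]
orientation: [0.991, 0.13, 0.001, 0.001]
ft_force: [0.2, 0.5, -0.1]
opening: 0.0004
gripper_force: 0.0
```

```bash
python3 - <<'E'
from h import *
s=state();print(W2L(s['position']),s['ft_force'])
I=camera('scene')[40:340,300:640]
cv2.imwrite('pics/scene4.png',cv2.resize(I,None,fx=2,fy=2))
E
```

```text
[-0.0219176   0.00074744  0.33185419] [ 0.18129063  0.53177085 -0.06865853]
```

View pics/scene4.png

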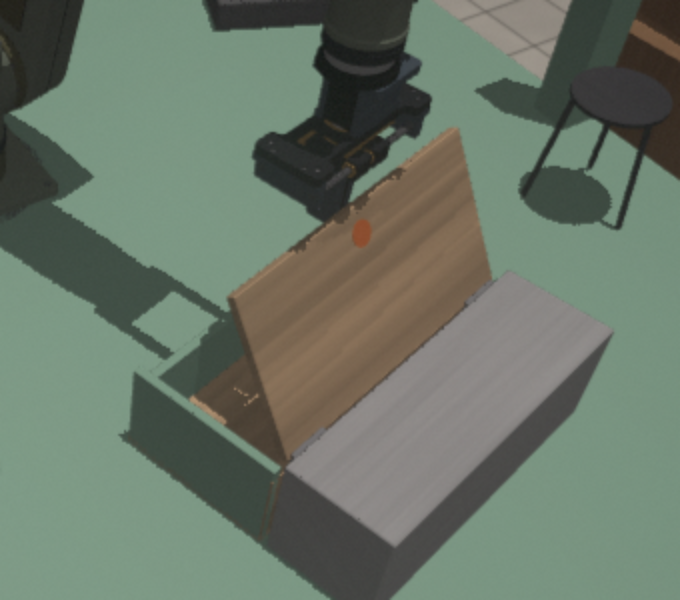

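The flap is being pushed up by the fingertips, which touch just below the edge near (350,205). Continuing toward the stay.

Call:
move_arm --commands '[[[0, 0, 0], [0.007, 0, -0.004], -1], [[0, 0, 0], [0.008, 0, -0.004], -1], [[0, 0, 0], [0.008, 0, -0.004], -1], [[0, 0, 0], [0.008, 0, -0.003], -1], [[0, 0, 0], [0.008, 0, -0.003], -1], [[0, 0, 0], [0.007, 0, -0.002], -1], [[0, 0, 0], [0.006, 0, -0.001], -1], [[0, 0, 0], [0.005, 0, 0], -1], [[0, 0, 0], [0.003, 0, 0], -1], [[0, 0, 0], [0, 0, 0], -1]]'

```text
t: 11.02
position: [0.585, 0.1826, 0.352]
orientation: [0.991, 0.13, -0.0, 0.001]
ft_force: [-0.6, -0.2, 0.7]
opening: 0.0005
gripper_force: 0.2
```

```bash
python3 - <<'E'
from h import *
s=state();print(W2L(s['position']),s['ft_force'])
E
```

```text
[0.037429   0.00078462 0.35201645] [-0.58183982 -0.18341567  0.70774379]
```

Call:
move_arm --commands '[[[0, 0, 0], [0.002, 0, 0], -1], [[0, 0, 0], [0.002, 0, 0], -1], [[0, 0, 0], [0.001, 0, 0], -1], [[0, 0, 0], [0, 0, 0], -1]]'

```text
t: 11.52
position: [0.5898, 0.1839, 0.3523]
orientation: [0.991, 0.13, 0.0, 0.001]
ft_force: [0.5, 0.4, 0.3]
opening: 0.0003
gripper_force: 0.2
```

Call:
move_arm --commands '[[[0, 0, 0], [0.0015, 0, 0], -1], [[0, 0, 0], [0.0015, 0, 0], -1], [[0, 0, 0], [0, 0, 0], -1]]'

```text
t: 11.9
position: [0.5927, 0.1847, 0.3522]
orientation: [0.991, 0.13, 0.0, 0.001]
ft_force: [-0.6, 0.0, 0.6]
opening: 0.0005
gripper_force: 0.2
```

Call:
move_arm --commands '[[[0, 0, 0], [0.0015, 0, 0], -1], [[0, 0, 0], [0.001, 0, 0], -1], [[0, 0, 0], [0, 0, 0], -1]]'

```text
t: 12.28
position: [0.5947, 0.1852, 0.3522]
orientation: [0.991, 0.13, -0.0, 0.001]
ft_force: [-3.2, -0.6, 0.9]
opening: 0.0002
gripper_force: 1.3
```

Call:
move_arm --commands '[[[0, 0, 0], [0.0005, 0, 0], -1], [[0, 0, 0], [0, 0, 0], -1]]'

```text
t: 12.52
position: [0.5948, 0.1853, 0.3523]
orientation: [0.991, 0.13, -0.001, 0.001]
ft_force: [-4.6, -1.1, 2.6]
opening: 0.0009
gripper_force: 2.7
```

Firm stop reached, at TCP locker x of about 0.0475. I'll let it sink slowly.

Call:
move_arm --commands '[[[0, 0, 0], [-0.002, 0, 0], -1], [[0, 0, 0], [-0.003, 0, 0], -1], [[0, 0, 0], [-0.003, 0, 0], -1], [[0, 0, 0], [-0.003, 0, 0], -1], [[0, 0, 0], [-0.003, 0, 0], -1], [[0, 0, 0], [-0.003, 0, 0], -1], [[0, 0, 0], [-0.003, 0, 0], -1], [[0, 0, 0], [-0.004, 0, 0], -1], [[0, 0, 0], [-0.005, 0, 0], -1], [[0, 0, 0], [-0.007, 0, 0], -1], [[0, 0, 0], [-0.008, 0, 0], -1], [[0, 0, 0], [0, 0, 0], -1]]'

```text
t: 14.02
position: [0.5523, 0.1739, 0.3526]
orientation: [0.991, 0.13, 0.0, 0.001]
ft_force: [-0.2, -0.6, 0.5]
opening: 0.0003
gripper_force: 0.0
```

```bash
python3 - <<'E'
from h import *
s=state();print(W2L(s['position']),s['ft_force'])
I=camera('scene')[40:340,300:640]
cv2.imwrite('pics/scene5.png',cv2.resize(I,None,fx=2,fy=2))
# predicted edge corners (upper face corners) for angles
for th in (1.2,1.35,1.43):
    e=[L2W((.095-.19*np.cos(th)+.006*np.sin(th),y,.118+.19*np.sin(th)+.006*np.cos(th))) for y in(-.181,.181)]
    print(th,((proj(cam('scene'),e)-[300,40])*2).round(0))
E
```

```text
[0.00367885 0.00080624 0.35255798] [-0.18432284 -0.57615195  0.49449762]
1.2 [[256. 302.]
 [483. 128.]]
1.35 [[281. 312.]
 [509. 134.]]
1.43 [[295. 319.]
 [522. 139.]]
```

View pics/scene5.png

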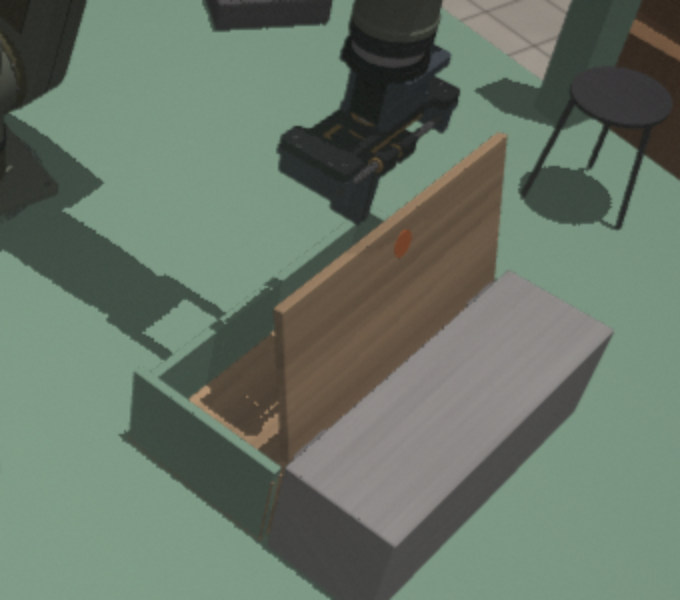

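The edge corners at (281,311) and (507,134) match 1.35 rad, and the fingers are clear of it, so the stay has locked. Next, the green jar.

```bash
python3 - <<'E'
from h import *
s=state()
for z in(.25,.1215):print(delta((.443,-.176,z)))
E
```

```text
(array([ 0.0017, -0.0005,  0.    ]), array([-0.1965,  0.3098,  0.1025]))
(array([ 0.0017, -0.0005,  0.    ]), array([-0.1965,  0.3098,  0.231 ]))
```

Call:
move_arm --commands '[[[0, 0, 0], [-0.03, 0, 0], 0.5], [[0, 0, 0], [-0.04, 0.01, 0], 0.5], [[0, 0, 0], [-0.04, 0.03, 0], 0.5], [[0, 0, 0], [-0.03, 0.045, 0], 0.5], [[0, 0, 0], [-0.02, 0.05, 0], 0.5], [[0, 0, 0], [-0.02, 0.05, 0.01], 0.5], [[0, 0, 0], [-0.01, 0.05, 0.02], 0.5], [[0, 0, 0], [-0.0065, 0.045, 0.03], 0.5], [[0, 0, 0], [0, 0.03, 0.03], 0.5], [[0, 0, 0], [0, 0, 0.0125], 0.5], [[0, 0, 0], [0, 0, 0], 0.5], [[0, 0, 0], [0, 0, 0], 0.5]]'

```text
t: 15.58
position: [0.4438, -0.1756, 0.2514]
orientation: [0.991, 0.131, 0.001, 0.001]
ft_force: [0.4, 0.7, -0.7]
opening: 0.0685
gripper_force: 0.0
```

```bash
python3 - <<'E'
from h import *
s=state();I=camera('wrist');cv2.imwrite('pics/w1.png',I);c=cam('wrist',s)
print(delta((.443,-.176,.1215)),s['opening'])
print('pred',proj(c,[(.443,-.176,.074),(.443,-.176,.034),(.443,-.176,0)]).round(0))
for n in('green','blue'):print(n,[([int(v) for v in b],ce.round(1)) for b,ce in blobs(I,n,150)])
E
```

```text
(array([ 0.003 , -0.0019,  0.0014]), array([-9.0e-04,  1.0e-04,  1.3e-01])) 0.06852122007253403
pred [[317. 237.]
 [317. 223.]
 [317. 214.]]
green [([332, 173, 67, 69, 3462], array([364.4, 206.4]))]
blue [([349, 293, 40, 42, 1355], array([368.6, 315.2]))]
```

View pics/w1.png

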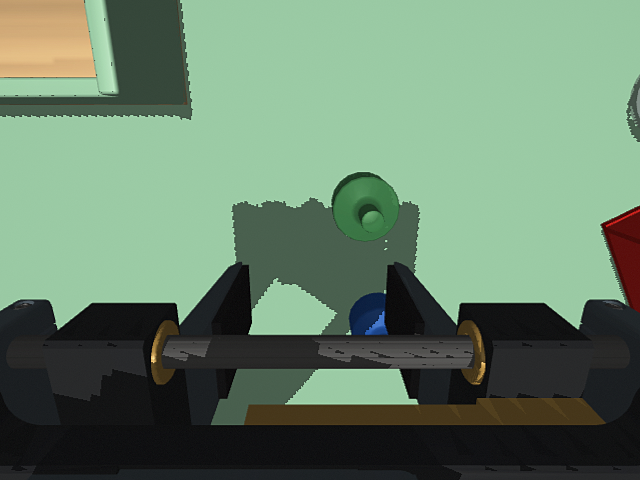

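The green jar is now at (365,207) with its knob top at (373,219), but I predicted (317,237), so it has been knocked aside. Measuring it again.

```bash
python3 - <<'E'
from h import *
s=state();c=cam('wrist',s)
print('knob',ray(c,(373,219),.074),'body',ray(c,(365.5,206),.03))
I=camera('scene');T=camera('top')
for n in('green','blue'):
    print(n,'top',[ray(cam('top'),ce,.03).round(3) for b,ce in blobs(T,n,100)])
P=ray(c,(373,219),.074);P[2]=.1215;print(P,delta(P))
E
```

```text
knob [ 0.46730666 -0.21352016  0.074     ] body [ 0.46765697 -0.21339711  0.03      ]
green top []
blue top [array([ 0.353, -0.265,  0.03 ])]
[ 0.46730666 -0.21352016  0.1215    ] (array([ 0.0029, -0.0018,  0.0012]), array([0.013 , 0.0426, 0.1299]))
```

Call:
move_arm --commands '[[[0, 0, 0], [0.007, 0.022, 0], 0.5], [[0, 0, 0], [0.006, 0.0206, 0], 0.5], [[0, 0, 0], [0, 0, 0.03], 0.5], [[0, 0, 0], [0, 0, 0.04], 0.5], [[0, 0, 0], [0, 0, 0.03], 0.5], [[0, 0, 0], [0, 0, 0.02], 0.5], [[0, 0, 0], [0, 0, 0.01], 0.5], [[0, 0, 0], [0, 0, 0], 0.5], [[0, 0, 0], [0, 0, 0], -1], [[0, 0, 0], [0, 0, 0], -1], [[0, 0, 0], [0, 0, 0], -1], [[0, 0, 0], [0, 0, 0], -1]]'

```text
t: 17.23
position: [0.467, -0.2144, 0.1206]
orientation: [0.991, 0.13, 0.0, 0.001]
ft_force: [-1.2, 0.1, 0.4]
opening: 0.0313
gripper_force: 0.0
```

Call:
move_arm --commands '[[[0, 0, 0], [0, 0, 0], -1], [[0, 0, 0], [0, 0, 0], -1], [[0, 0, 0], [0, 0, 0], -1], [[0, 0, 0], [0, 0, -0.01], -1], [[0, 0, 0], [0, 0, -0.03], -1], [[0, 0, 0], [0, 0, -0.04], -1], [[0, 0, 0], [0, 0, -0.04], -1], [[0, 0, 0], [0, 0, -0.02], -1], [[0, 0, 0], [0, 0, 0], -1]]'

```text
t: 18.35
position: [0.4675, -0.2146, 0.2622]
orientation: [0.991, 0.13, 0.002, 0.002]
ft_force: [0.2, 0.6, -2.8]
opening: 0.0172
gripper_force: 24.6
```

```bash
python3 - <<'E'
from h import *
s=state();print(s['opening'],s['gripper_force'],W2L(s['position']))
for l in((-.03,-.08,.26),(-.03,-.08,.130)):print(delta(L2W(l)))
E
```

```text
0.01717529808611375 24.637039480959473 [-0.17869626 -0.352617    0.26215359]
(array([ 0.0049, -0.0032, -0.    ]), array([ 0.1487, -0.2726,  0.0022]))
(array([ 0.0049, -0.0032, -0.    ]), array([ 0.1487, -0.2726,  0.1322]))
```

Call:
move_arm --commands '[[[0.0049, -0.0032, 0], [0.01, -0.02, -0.01], -1], [[0, 0, 0], [0.02, -0.04, 0], -1], [[0, 0, 0], [0.025, -0.045, 0], -1], [[0, 0, 0], [0.025, -0.045, 0], -1], [[0, 0, 0], [0.025, -0.045, 0], -1], [[0, 0, 0], [0.025, -0.045, 0], -1], [[0, 0, 0], [0.0187, -0.0326, 0], -1], [[0, 0, 0], [0, 0, 0], -1], [[0, 0, 0], [0, 0, 0.02], -1], [[0, 0, 0], [0, 0, 0.03], -1], [[0, 0, 0], [0, 0, 0.03], -1], [[0, 0, 0], [0, 0, 0], -1]]'

```text
t: 19.85
position: [0.5376, 0.0866, 0.1878]
orientation: [0.992, 0.13, -0.006, -0.001]
ft_force: [-1.1, -0.4, -2.3]
opening: 0.0171
gripper_force: 25.5
```

```bash
python3 - <<'E'
from h import *
s=state();print(s['opening'],s['gripper_force'],W2L(s['position']),delta(L2W((-.03,-.08,.1295))))
E
```

```text
0.017136139336883714 25.482724276312183 [-0.03309722 -0.07970884  0.18778249] (array([-0.0037,  0.0109, -0.0008]), array([0.0031, 0.0003, 0.0583]))
```

Call:
move_arm --commands '[[[-0.003, 0.01, 0], [0.002, 0, 0.01], -1], [[0, 0, 0], [0, 0, 0.02], -1], [[0, 0, 0], [0, 0, 0.016], -1], [[0, 0, 0], [0, 0, 0.007], -1], [[0, 0, 0], [0, 0, 0.004], -1], [[0, 0, 0], [0, 0, 0], -1]]'

```text
t: 20.6
position: [0.5422, 0.0885, 0.1338]
orientation: [0.991, 0.13, 0.004, -0.001]
ft_force: [0.4, 0.1, -1.6]
opening: 0.0175
gripper_force: 25.5
```

Call:
move_arm --commands '[[[0, 0, 0], [0, 0, 0.002], -1], [[0, 0, 0], [0, 0, 0.0015], -1], [[0, 0, 0], [0, 0, 0], -1]]'

```text
t: 20.98
position: [0.5419, 0.0885, 0.1302]
orientation: [0.991, 0.13, 0.003, -0.001]
ft_force: [1.0, 0.2, -1.4]
opening: 0.0169
gripper_force: 25.5
```

Call:
move_arm --commands '[[[0, 0, 0], [0, 0, 0.001], -1], [[0, 0, 0], [0, 0, 0], -1]]'

```text
t: 21.22
position: [0.5419, 0.0885, 0.1291]
orientation: [0.991, 0.13, 0.003, -0.001]
ft_force: [0.6, -0.3, -1.6]
opening: 0.0171
gripper_force: 25.5
```

Call:
move_arm --commands '[[[0, 0, 0], [0, 0, 0.001], -1], [[0, 0, 0], [0, 0, 0], -1]]'

```text
t: 21.48
position: [0.5423, 0.0886, 0.1286]
orientation: [0.991, 0.13, 0.004, -0.001]
ft_force: [-1.2, -0.5, 1.5]
opening: 0.017
gripper_force: 25.9
```

Call:
move_arm --commands '[[[0, 0, 0], [0, 0, 0], 0.1], [[0, 0, 0], [0, 0, 0], 0.1], [[0, 0, 0], [0, 0, 0], 0.1], [[0, 0, 0], [0, 0, -0.01], 0.1], [[0, 0, 0], [0, 0, -0.03], 0.1], [[0, 0, 0], [0, 0, -0.04], 0.1], [[0, 0, 0], [0, 0, -0.04], 0.1], [[0, 0, 0], [-0.02, 0.02, -0.02], 0.1], [[0, 0, 0], [-0.03, 0.04, 0], 0.1], [[0, 0, 0], [-0.03, 0.045, 0], 0.1], [[0, 0, 0], [-0.03, 0.045, 0], 0.1], [[0, 0, 0], [-0.03, 0.045, 0], 0.1]]'

```text
t: 22.98
position: [0.4555, -0.1378, 0.268]
orientation: [0.991, 0.131, 0.004, -0.0]
ft_force: [-0.3, -0.1, 0.4]
opening: 0.0504
gripper_force: 0.0
```

```bash
python3 - <<'E'
from h import *
s=state();print(s['opening'],W2L(s['position']))
T=camera('top');cv2.imwrite('pics/top6.png',T)
c=cam('top')
for n in('green','blue'):print(n,[(b[4],ray(c,ce,.03).round(3),W2L(ray(c,ce,.038)).round(3)) for b,ce in blobs(T,n,100)])
print(delta((.353,-.265,.25)))
E
```

```text
0.05040647244995035 [-0.17043073 -0.27530527  0.26804214]
green [(np.int32(395), array([0.541, 0.085, 0.03 ]), array([-0.033, -0.083,  0.038]))]
blue [(np.int32(557), array([ 0.353, -0.265,  0.03 ]), array([-0.303, -0.37 ,  0.038]))]
(array([ 0.0048, -0.0044, -0.0029]), array([-0.1288,  0.0921,  0.018 ]))
```

Call:
move_arm --commands '[[[0.0048, -0.0044, -0.0029], [0, 0, 0], 0.5], [[0, 0, 0], [-0.03, 0.022, 0], 0.5], [[0, 0, 0], [-0.04, 0.029, 0], 0.5], [[0, 0, 0], [-0.04, 0.029, 0.008], 0.5], [[0, 0, 0], [-0.0188, 0.0121, 0.01], 0.5], [[0, 0, 0], [0, 0, 0], 0.5], [[0, 0, 0], [0, 0, 0], 0.5]]'

```text
t: 23.9
position: [0.3571, -0.258, 0.2489]
orientation: [0.991, 0.132, 0.001, -0.003]
ft_force: [-0.1, 0.3, -0.5]
opening: 0.0685
gripper_force: 0.0
```

```bash
python3 - <<'E'
from h import *
s=state();I=camera('wrist');c=cam('wrist',s)
for b,ce in blobs(I,'blue',150):print([int(v) for v in b],ce.round(1),ray(c,ce,.033))
print('pred',proj(c,[(.353,-.265,.074),(.353,-.265,.033)]).round(0))
print(delta((.353,-.265,.1215)))
cv2.imwrite('pics/w2.png',I[100:400,150:500])
E
```

```text
[291, 191, 66, 70, 3553] [323.7 225.9] [ 0.35576458 -0.26315618  0.033     ]
pred [[326. 244.]
 [325. 229.]]
(array([-0.0045, -0.0034,  0.0048]), array([-0.0059,  0.0057,  0.1274]))
```

View pics/w2.png

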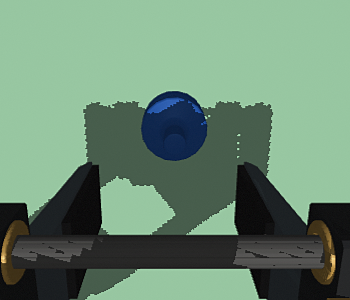

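The blue jar stands at (323,226) in the full image, knob about (325,240), within 2 mm of the estimate. Grasping it.

Call:
move_arm --commands '[[[-0.004, -0.003, 0.005], [-0.0035, 0.005, 0], 0.5], [[0, 0, 0], [0, 0, 0.03], 0.5], [[0, 0, 0], [0, 0, 0.04], 0.5], [[0, 0, 0], [0, 0, 0.03], 0.5], [[0, 0, 0], [0, 0, 0.02], 0.5], [[0, 0, 0], [0, 0, 0.0075], 0.5], [[0, 0, 0], [0, 0, 0], -1], [[0, 0, 0], [0, 0, 0], -1], [[0, 0, 0], [0, 0, 0], -1], [[0, 0, 0], [0, 0, 0], -1], [[0, 0, 0], [0, 0, 0], -1], [[0, 0, 0], [0, 0, 0], -1]]'

```text
t: 25.45
position: [0.3537, -0.2642, 0.1209]
orientation: [0.992, 0.129, -0.001, -0.001]
ft_force: [-0.5, 2.1, 2.3]
opening: 0.0166
gripper_force: 25.4
```

Call:
move_arm --commands '[[[0, 0, 0], [0, 0, 0], -1], [[0, 0, 0], [0, 0, 0], -1], [[0, 0, 0], [0, 0, -0.01], -1], [[0, 0, 0], [0, 0, -0.03], -1], [[0, 0, 0], [0, 0, -0.04], -1], [[0, 0, 0], [0, 0, -0.04], -1], [[0, 0, 0], [0, 0, -0.03], -1], [[0, 0, 0], [0, 0, 0], -1]]'

```text
t: 26.45
position: [0.3548, -0.2655, 0.2732]
orientation: [0.992, 0.129, 0.002, 0.002]
ft_force: [0.3, 0.7, -2.3]
opening: 0.0167
gripper_force: 26.1
```

```bash
python3 - <<'E'
from h import *
s=state();print(s['opening'],s['gripper_force'],W2L(s['position']))
for l in((-.03,.06,.27),):print(delta(L2W(l)))
E
```

```text
0.016710975054021495 26.102016842050944 [-0.3007039  -0.37260589  0.27318615]
(array([ 0.0044, -0.003 , -0.0021]), array([ 0.2707, -0.4326,  0.0032]))
```

Call:
move_arm --commands '[[[0.004, -0.003, -0.002], [0.012, -0.02, 0], -1], [[0, 0, 0], [0.025, -0.04, 0], -1], [[0, 0, 0], [0.028, -0.045, 0], -1], [[0, 0, 0], [0.028, -0.045, 0], -1], [[0, 0, 0], [0.028, -0.045, 0], -1], [[0, 0, 0], [0.028, -0.045, 0], -1], [[0, 0, 0], [0.028, -0.045, 0], -1], [[0, 0, 0], [0.028, -0.045, 0], -1], [[0, 0, 0], [0.028, -0.045, 0], -1], [[0, 0, 0], [0.025, -0.04, 0], -1], [[0, 0, 0], [0.012, -0.017, 0], -1], [[0, 0, 0], [0, 0, 0], -1]]'

```text
t: 27.95
position: [0.503, 0.2229, 0.2705]
orientation: [0.991, 0.131, -0.003, -0.002]
ft_force: [1.1, 0.1, -2.9]
opening: 0.0168
gripper_force: 26.1
```

```bash
python3 - <<'E'
from h import *
s=state();print(s['opening'],s['gripper_force'],W2L(s['position']))
for l in((-.03,.06,.1295),):print(delta(L2W(l)))
E
```

```text
0.016830994496761686 26.136738552886527 [-0.03128642  0.06088469  0.27048293]
(array([-0.004 ,  0.0063,  0.0015]), array([0.0013, 0.0009, 0.141 ]))
```

Call:
move_arm --commands '[[[-0.004, 0.006, 0.001], [0.001, 0.001, 0.02], -1], [[0, 0, 0], [0, 0, 0.035], -1], [[0, 0, 0], [0, 0, 0.035], -1], [[0, 0, 0], [0, 0, 0.025], -1], [[0, 0, 0], [0, 0, 0.013], -1], [[0, 0, 0], [0, 0, 0.006], -1], [[0, 0, 0], [0, 0, 0.003], -1], [[0, 0, 0], [0, 0, 0.002], -1], [[0, 0, 0], [0, 0, 0], -1]]'

```text
t: 29.08
position: [0.5047, 0.2222, 0.1334]
orientation: [0.992, 0.13, 0.002, -0.001]
ft_force: [-0.0, 0.3, -2.2]
opening: 0.017
gripper_force: 26.1
```

Call:
move_arm --commands '[[[0, 0, 0], [0, 0, 0.002], -1], [[0, 0, 0], [0, 0, 0.0015], -1], [[0, 0, 0], [0, 0, 0.001], -1], [[0, 0, 0], [0, 0, 0], -1]]'

```text
t: 29.58
position: [0.5047, 0.2222, 0.129]
orientation: [0.992, 0.13, 0.001, -0.001]
ft_force: [-0.9, -0.4, 1.9]
opening: 0.0172
gripper_force: 26.5
```

Call:
move_arm --commands '[[[0, 0, 0], [0, 0, 0], 0.1], [[0, 0, 0], [0, 0, 0], 0.1], [[0, 0, 0], [0, 0, 0], 0.1], [[0, 0, 0], [0, 0, -0.01], 0.1], [[0, 0, 0], [0, 0, -0.03], 0.1], [[0, 0, 0], [0, 0, -0.04], 0.1], [[0, 0, 0], [0, 0, -0.04], 0.1], [[0, 0, 0], [-0.02, 0.0, -0.04], -1], [[0, 0, 0], [-0.01, 0.02, -0.04], -1], [[0, 0, 0], [0, 0.02, -0.022], -1], [[0, 0, 0], [0, 0.02, 0], -1], [[0, 0, 0], [0, 0, 0], -1]]'

```text
t: 31.08
position: [0.4906, 0.1553, 0.3512]
orientation: [0.992, 0.129, 0.002, -0.001]
ft_force: [-0.4, 0.8, -0.0]
opening: 0.0029
gripper_force: 0.0
```

```bash
python3 - <<'E'
from h import *
s=state();print(s['opening'],W2L(s['position']))
T=camera('top');I=camera('scene')
cv2.imwrite('pics/both7.png',np.hstack([T[60:310,30:340],I[60:310,330:640]]))
c=cam('top')
for n in('green','blue'):print(n,[(b[4],W2L(ray(c,ce,.038)).round(3)) for b,ce in blobs(T,n,60)])
print(delta(L2W((.01,0,.352))))
E
```

```text
0.002941060595768569 [-0.06078838 -0.00125891  0.35121662]
green [(np.int32(402), array([-0.032, -0.083,  0.038]))]
blue [(np.int32(469), array([-0.035,  0.052,  0.038]))]
(array([-0.0016, -0.0021, -0.0015]), array([ 0.0708, -0.0002, -0.0016]))
```

View pics/both7.png

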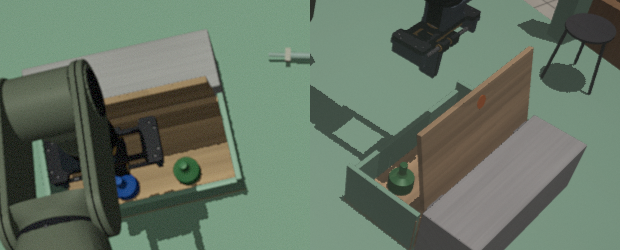

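Both jars stand upright inside (blue at (123,187), green at (187,170)) and the flap is up on its stay. Now I'll lift it off the stay.

Call:
move_arm --commands '[[[0, 0, 0], [0.02, 0, -0.001], -1], [[0, 0, 0], [0.03, 0, 0], -1], [[0, 0, 0], [0.025, 0, 0], -1], [[0, 0, 0], [0.012, 0, 0], -1], [[0, 0, 0], [0.004, 0, 0], -1], [[0, 0, 0], [0.003, 0, 0], -1], [[0, 0, 0], [0.003, 0, 0], -1], [[0, 0, 0], [0.003, 0, 0], -1], [[0, 0, 0], [0.003, 0, 0], -1], [[0, 0, 0], [0.003, 0, 0], -1], [[0, 0, 0], [0.0015, 0, 0], -1], [[0, 0, 0], [0, 0, 0], -1]]'

```text
t: 32.67
position: [0.5946, 0.1837, 0.3516]
orientation: [0.992, 0.13, 0.001, -0.001]
ft_force: [0.0, -0.2, 0.5]
opening: 0.0004
gripper_force: 0.2
```

Call:
move_arm --commands '[[[0, 0, 0], [0.001, 0, 0], -1], [[0, 0, 0], [0, 0, 0], -1]]'

```text
t: 32.92
position: [0.5949, 0.1838, 0.3516]
orientation: [0.992, 0.13, 0.0, -0.0]
ft_force: [-1.8, -0.8, 0.9]
opening: 0.0006
gripper_force: 1.4
```

Call:
move_arm --commands '[[[0, 0, 0], [0.001, 0, 0], -1], [[0, 0, 0], [0, 0, 0], -1]]'

```text
t: 33.17
position: [0.5952, 0.1839, 0.3516]
orientation: [0.992, 0.13, -0.001, -0.0]
ft_force: [-5.6, -1.6, 1.8]
opening: 0.0002
gripper_force: 3.0
```

Call:
move_arm --commands '[[[0, 0, 0], [-0.003, 0, 0], -1], [[0, 0, 0], [-0.004, 0, 0], -1], [[0, 0, 0], [-0.005, 0, 0], -1], [[0, 0, 0], [-0.006, 0, 0.001], -1], [[0, 0, 0], [-0.006, 0, 0.002], -1], [[0, 0, 0], [-0.006, 0, 0.002], -1], [[0, 0, 0], [-0.006, 0, 0.003], -1], [[0, 0, 0], [-0.006, 0, 0.003], -1], [[0, 0, 0], [-0.006, 0, 0.003], -1], [[0, 0, 0], [-0.006, 0, 0.003], -1], [[0, 0, 0], [-0.006, 0, 0.003], -1], [[0, 0, 0], [-0.006, 0, 0.003], -1]]'

```text
t: 34.67
position: [0.5323, 0.1672, 0.3283]
orientation: [0.992, 0.13, 0.001, -0.001]
ft_force: [0.6, -0.9, -0.1]
opening: 0.0006
gripper_force: 0.1
```

Call:
move_arm --commands '[[[0, 0, 0], [-0.006, 0, 0.003], -1], [[0, 0, 0], [-0.006, 0, 0.003], -1], [[0, 0, 0], [-0.006, 0, 0.003], -1], [[0, 0, 0], [-0.006, 0, 0.004], -1], [[0, 0, 0], [-0.006, 0, 0.004], -1], [[0, 0, 0], [-0.006, 0, 0.004], -1], [[0, 0, 0], [-0.01, 0, 0], -1], [[0, 0, 0], [-0.02, 0, 0], -1], [[0, 0, 0], [-0.03, 0, -0.02], -1], [[0, 0, 0], [-0.01, 0, -0.04], -1], [[0, 0, 0], [0, 0, -0.03], -1], [[0, 0, 0], [0, 0, 0], -1]]'

```text
t: 36.17
position: [0.4304, 0.14, 0.3996]
orientation: [0.992, 0.13, 0.004, -0.001]
ft_force: [-1.0, 0.4, 0.0]
opening: 0.0005
gripper_force: 0.0
```

```bash
python3 - <<'E'
from h import *
s=state();print(W2L(s['position']))
I=camera('scene')[40:340,300:640]
cv2.imwrite('pics/scene8.png',cv2.resize(I,None,fx=2,fy=2))
for th in (.75,.85,.95):
    e=[L2W((.095-.19*np.cos(th)+.006*np.sin(th),y,.118+.19*np.sin(th)+.006*np.cos(th))) for y in(-.181,.181)]
    print(th,((proj(cam('scene'),e)-[300,40])*2).round(0).tolist())
print(delta(L2W((.0,0,.385))))
E
```

```text
[-0.12293353 -0.00045898  0.39959545]
0.75 [[192.0, 298.0], [415.0, 133.0]]
0.85 [[204.0, 295.0], [429.0, 129.0]]
0.95 [[218.0, 295.0], [444.0, 126.0]]
(array([-0.001 , -0.0042, -0.0011]), array([ 0.1235, -0.0005,  0.0127]))
```

View pics/scene8.png

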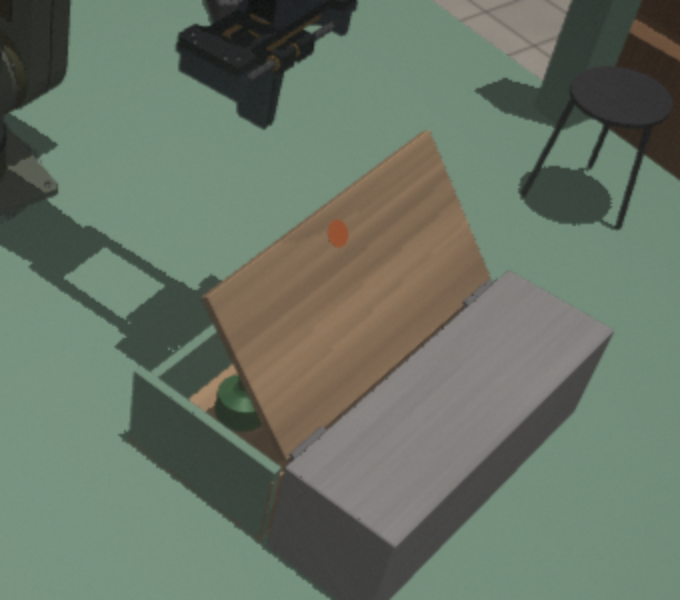

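The flap is off its stay and floating at about 0.85, edge at (206,297) to (430,131). Now over the top, then press it down.

Call:
move_arm --commands '[[[-0.001, -0.004, -0.001], [0.02, 0, 0], -1], [[0, 0, 0], [0.04, 0, 0], -1], [[0, 0, 0], [0.04, 0, 0], -1], [[0, 0, 0], [0.03, 0, 0], -1], [[0, 0, 0], [0, 0, 0.01], -1], [[0, 0, 0], [0, 0, 0.03], -1], [[0, 0, 0], [0, 0, 0.025], -1], [[0, 0, 0], [0, 0, 0.008], -1], [[0, 0, 0], [0, 0, 0], -1]]'

```text
t: 37.35
position: [0.5547, 0.1732, 0.3236]
orientation: [0.991, 0.13, -0.002, 0.0]
ft_force: [-0.1, 0.1, 0.9]
opening: 0.0005
gripper_force: 0.0
```

```bash
python3 - <<'E'
from h import *
s=state();p=W2L(s['position']);print(p,s['ft_force'])
pp=p
for th in np.arange(.75,-.01,-.05):
    c,q=np.cos(th),np.sin(th);t=np.array([.095-.165*c+.006*q+.016,0,.118+.165*q+.006*c+.078])
    print(th.round(2),((t-pp)*1e3).round(1)[[0,2]],t.round(4));pp=t
E
```

```text
[ 0.00578616 -0.00050152  0.32356931] [-0.13930623  0.07462764  0.93971304]
0.75 [-11.4 -10.7] [-0.0056  0.      0.3129]
0.7 [-5.7 -6. ] [-0.0113  0.      0.3069]
0.65 [-5.4 -6.3] [-0.0167  0.      0.3006]
0.6 [-5.1 -6.5] [-0.0218  0.      0.2941]
0.55 [-4.7 -6.8] [-0.0265  0.      0.2874]
0.5 [-4.4 -7. ] [-0.0309  0.      0.2804]
0.45 [-4.  -7.2] [-0.035   0.      0.2732]
0.4 [-3.7 -7.4] [-0.0386  0.      0.2658]
0.35 [-3.3 -7.6] [-0.0419  0.      0.2582]
0.3 [-2.9 -7.7] [-0.0449  0.      0.2505]
0.25 [-2.5 -7.9] [-0.0474  0.      0.2426]
0.2 [-2.1 -8. ] [-0.0495  0.      0.2347]
0.15 [-1.7 -8.1] [-0.0513  0.      0.2266]
0.1 [-1.3 -8.1] [-0.0526  0.      0.2184]
0.05 [-0.9 -8.2] [-0.0535  0.      0.2102]
-0.0 [-0.5 -8.2] [-0.054  0.     0.202]
```

Call:
move_arm --commands '[[[0, 0, 0], [-0.004, 0, 0.004], -1], [[0, 0, 0], [-0.0055, 0, 0.006], -1], [[0, 0, 0], [-0.0055, 0, 0.006], -1], [[0, 0, 0], [-0.0055, 0, 0.006], -1], [[0, 0, 0], [-0.005, 0, 0.0065], -1], [[0, 0, 0], [-0.005, 0, 0.0065], -1], [[0, 0, 0], [-0.0045, 0, 0.007], -1], [[0, 0, 0], [-0.004, 0, 0.007], -1], [[0, 0, 0], [-0.004, 0, 0.007], -1], [[0, 0, 0], [-0.0035, 0, 0.0075], -1], [[0, 0, 0], [0, 0, 0], -1]]'

```text
t: 38.72
position: [0.51, 0.1612, 0.26]
orientation: [0.991, 0.13, -0.002, 0.0]
ft_force: [-0.3, 0.5, 0.6]
opening: 0.0005
gripper_force: 0.4
```

```bash
python3 - <<'E'
from h import *
s=state();p=W2L(s['position']);print(p,s['ft_force'])
E
```

```text
[-0.04054273 -0.00049277  0.25997187] [-0.25140483  0.46834732  0.57081373]
```

Call:
move_arm --commands '[[[0, 0, 0], [-0.003, 0, 0.007], -1], [[0, 0, 0], [-0.003, 0, 0.008], -1], [[0, 0, 0], [-0.0025, 0, 0.008], -1], [[0, 0, 0], [-0.002, 0, 0.008], -1], [[0, 0, 0], [-0.002, 0, 0.008], -1], [[0, 0, 0], [-0.0015, 0, 0.008], -1], [[0, 0, 0], [-0.001, 0, 0.007], -1], [[0, 0, 0], [0, 0, 0.005], -1], [[0, 0, 0], [0, 0, 0.004], -1], [[0, 0, 0], [0, 0, 0.003], -1], [[0, 0, 0], [0, 0, 0], -1]]'

```text
t: 40.1
position: [0.4957, 0.1574, 0.1945]
orientation: [0.991, 0.13, -0.001, 0.0]
ft_force: [-0.8, -0.4, 2.8]
opening: 0.0003
gripper_force: 1.0
```

Call:
move_arm --commands '[[[0, 0, 0], [0, 0, 0.002], -1], [[0, 0, 0], [0, 0, 0.001], -1], [[0, 0, 0], [0, 0, 0.001], -1], [[0, 0, 0], [0, 0, 0], -1]]'

```text
t: 40.6
position: [0.4958, 0.1574, 0.1909]
orientation: [0.991, 0.13, -0.001, 0.0]
ft_force: [-1.9, -1.0, 4.0]
opening: 0.0007
gripper_force: 2.1
```

Call:
move_arm --commands '[[[0, 0, 0], [0, 0, 0.0015], -1], [[0, 0, 0], [0, 0, 0], -1]]'

```text
t: 40.85
position: [0.4958, 0.1574, 0.1907]
orientation: [0.991, 0.13, -0.001, 0.0]
ft_force: [-3.9, -1.2, 12.4]
opening: 0.0007
gripper_force: 6.4
```

Firm stop. Easing off slowly so the flap stays caught if it hasn't latched.

Call:
move_arm --commands '[[[0, 0, 0], [0, 0, -0.003], -1], [[0, 0, 0], [0, 0, -0.004], -1], [[0, 0, 0], [0, 0, -0.004], -1], [[0, 0, 0], [0, 0, -0.004], -1], [[0, 0, 0], [0, 0, -0.005], -1], [[0, 0, 0], [0, 0, -0.006], -1], [[0, 0, 0], [0, 0, -0.006], -1], [[0, 0, 0], [0, 0, -0.006], -1], [[0, 0, 0], [0, 0, 0], -1]]'

```text
t: 41.98
position: [0.4963, 0.1576, 0.2278]
orientation: [0.991, 0.13, -0.0, 0.0]
ft_force: [-1.2, 0.4, -0.9]
opening: 0.0005
gripper_force: 0.0
```

```bash
python3 - <<'E'
from h import *
s=state();print(W2L(s['position']),s['ft_force'])
T=camera('top');I=camera('scene')
cv2.imwrite('pics/both9.png',cv2.resize(np.hstack([T[60:310,30:340],I[60:310,330:640]]),(800,323)))
E
```

```text
[-0.05472023 -0.00050298  0.22779222] [-1.23010791  0.38845028 -0.88385345]
```

View pics/both9.png

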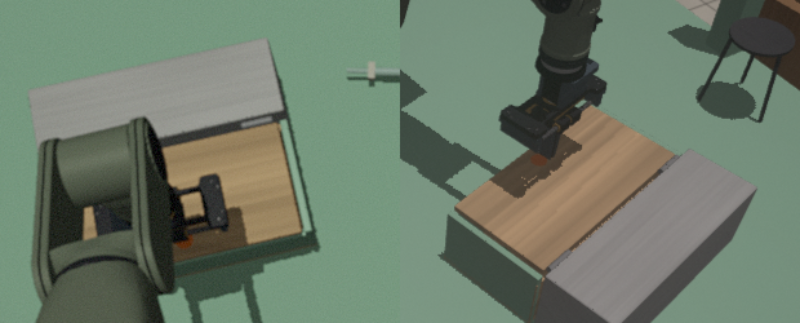

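The flap lies level and has stayed down with the fingers 25 mm clear, so it has latched. Backing off and handing in.

Call:
move_arm --commands '[[[0, 0, 0], [0, 0, -0.03], -1], [[0, 0, 0], [0, 0, -0.04], -1], [[0, 0, 0], [-0.02, 0, -0.03], -1], [[0, 0, 0], [-0.03, 0.02, 0], -1], [[0, 0, 0], [-0.03, 0.05, 0], -1], [[0, 0, 0], [-0.02, 0.05, 0], -1], [[0, 0, 0], [0, 0.05, 0], -1], [[0, 0, 0], [0, 0.05, 0], -1], [[0, 0, 0], [0, 0.03, 0], -1], [[0, 0, 0], [0, 0, 0], -1]]'

```text
t: 43.32
position: [0.4643, -0.1114, 0.3268]
orientation: [0.992, 0.129, -0.001, -0.0]
ft_force: [0.3, 0.5, 0.7]
opening: 0.0005
gripper_force: 0.0
```

```bash
python3 - <<'E'
from h import *
T=camera('top')
e=[L2W((-.095,y,.124)) for y in(-.181,.181)]
print(proj(cam('top'),e).round(1),[(c.round(1)) for b,c in blobs(T,'orange',30)],proj(cam('top'),L2W((-.065,0,.124))).round(1))
print([blobs(T,n,100) for n in('green','blue')])
print(hand_in())
E
```

```text
[[263.8 240.1]
 [ 86.1 281. ]] [] [[172.9 246.1]]
[[], []]
the job is handed in; nothing more can be done
None
```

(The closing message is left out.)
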